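# Set up and lock a gel tray in the gel caster

## Robot

A 7-joint arm with a two-finger parallel gripper is mounted at the origin on the work surface. World frame = base frame: x ahead of the robot, y to its left, z up, the work surface at z = 0. Lengths are in mm, angles in rad, forces in N, time in s.
With the tool pointing down it reaches from about 400 to 850 mm from the base axis. Payload 4.5 kg.
Tool frame: the origin (TCP) lies midway between the tips of the shut fingers; the grasp point (between the pads) lies 19 mm behind it; z points along the fingers, y is the line along which they close (so a half turn about z gives the same grasp; the last joint's range is limited). The gripper opens to 85 mm and grips with 20 to 120 N. Pads are 22 mm wide; open, the fingers measure 114 mm over their backs; the gripper's body (76 mm by 85 mm) begins 54 mm behind the grasp point. The pads swing forward as they close: fully open they stand 13 mm farther back than shut.
Start: joints at [1.32, 0.689, -0.195, 1.565, 0.157, 0.902, -0.215], TCP at [175.632, -599.84, 231.317] pointing down, gripper open.
Joint ranges: [-3.01, 3.01], [-0.46, 2.08], [-1.47, 1.51], [0.13, 2.56], [-1, 4.14], [0.04, 2.09], [-2.66, 2.66]. Speed limits (rad/s): [2.57, 2.57, 3.14, 3.14, 3.14, 3.14, 3.14].

## Interface

Orientations are given as a unit quaternion [x, y, z, w].
In Python, from plant import bot, cams, probe_bus, job gives the robot as it stands (bot), with the cameras (cams), the readings (probe_bus) and the job (job).
- The arm moves only by the shell command python3 inch.py 'ROWS'. ROWS is a JSON list of rows, 1 to 5 of them, each of 7 numbers: the finger opening in mm, then dx, dy, dz in mm, then a rotation vector rx, ry, rz in rad; each row is the pose to reach, as a shift and turn from the pose commanded when the command began, along the tool's axes at that moment; what a row does not reach only later rows make up. A row lasts 1/8 s, in which the tool goes at most 62.5 mm and 0.188 rad, less where a joint would pass 70% of its speed; a pose out of reach is approached as far as the arm can. The fingers move at their own pace and stop on an object; the grip force is fixed at half the most. Time passes only in rows, so rows that do not move let the fingers close. It prints the time, the measured TCP pose, the force, the opening and the grip force at its end. Input that does not fit is refused with a message, and nothing moves.
- probe_bus.read_state(): the state, without advancing time (a new reading comes with each control period).
- cams.snapshot(name): name is "side" or "top"; returns a dict with "img" (420x560x3 uint8, red, green, blue), "fovy" (degrees; the focal length in pixels is half the picture's height over the tangent of half this angle, whatever the lens; pixels are square), "cx", "cy" (the principal point, pixels), "k1" (the pictures are not rectified: a ray, as slopes to the right and down, at radius r is drawn at 1 + k1 r^2 times it, then the intrinsics apply), "view" (4x4, takes a point from world to camera coordinates). Camera axes: x right, y down, z forward; pixel columns grow to the right and rows downward; lengths in mm; the calibration is good to about 2 mm. A picture is of the moment at which its call begins. There is no depth.
- job.finish_job(): hands the job in; it is judged then, once.
The state is a dict: "time": time; "qpos": joint angles; "dq": joint speeds; "tau": joint torques, N m; "position": TCP position; "ee_rot": TCP orientation; "wrist_force": force on the tool from outside, world axes, zero at the start; "wrist_torque": the same for the moment, N m; "opening": finger opening in mm; "grasp_force": force on a finger pad.
Only numpy, scipy, OpenCV 4.12 (cv2) and the standard library are available. Lean on these libraries where they do the work, as an engineer would, in place of code of your own. Each camera call takes 0.05 s, during which the arm holds its last target. There are 200 camera calls.

## Task

Get the gel caster ready for pouring: lay the empty blue gel tray flat on the caster's deck between the two low ribs and let go of it, push the movable end wall up until the tray is held snug between both gaskets, and only then swing the red cam lever round to its stop to lock the wall. Leave the tip box, beaker, bottle and comb where they are.

Things in the scene. Friction and masses are not known exactly. Their poses are not given: they have to be found in the camera images.
- caster: Gel caster: white base plate 270 x 130 mm on four short feet, fixed to the bench. Origin: centre of its underside, on the bench; x = the way the movable end wall closes (towards the fixed end wall), y = across, z up. Flat deck at z = 26 mm. Two white ribs on the deck, 4 mm high, along x from 12 to 104 mm, inner faces at y = +-37 mm: the tray goes between them.
- fixed_gasket (a point): Fixed end wall at the caster's +x end: foot of its black gasket face, in the middle (caster x = 108 mm, y = 0, on the deck). Grey wall 110 mm wide in y, 46 mm high above the deck, 18 mm thick with gasket.
- tray_seat (a point): The point on the caster's deck (z = 26 mm, x = 58 mm, y = 0 in the caster's frame) where the tray's origin lies when the tray is fully home against the fixed wall's gasket. Axes as the caster's.
- tray: Gel tray of blue-tinted acrylic, 100 mm long (its x), 66 mm wide (its y), 27 mm high, 70 to 130 g: 5 mm floor, two 5 mm thick side walls along x at y = +-30.5 mm with comb notches, both ends open. Origin: centre of its underside; z up. Either end may face the fixed wall. Can be gripped across its 66 mm width.
- end_wall (a joint): Slide of the movable end wall along caster +x, m. Its black gasket face is at caster x = -26 mm + value; 0 = fully back, 34 mm = tray held between both gaskets, 46 mm = end of travel without a tray. Stays where it is left; pushing takes about 5 N plus about 1 N for the tray. Starts at 0 to 12 mm.
- wall_top (a point): Top edge of the movable end wall, mid-width, 10 mm behind (-x of) its gasket face, 47 mm above the deck. Grey wall 110 mm wide, back face 16 mm behind the gasket face. Behind it a foot 50 mm wide, 14 mm high above the deck, reaches to 78 mm behind the gasket face and carries the lever; over the foot the space 16 to 57 mm behind the gasket face is free for pushing.
- cam_lever (a joint): Turn of the red cam lever about its upright pivot on the wall's foot, rad, counter-clockwise from above. 0 = free, handle points straight back (caster -x); 1.57 = locked at its stop, handle points to caster -y and the steel nose under it props the wall against the keeper. Turns fully only when the wall is home. Stays where left; about 1 N at the knob turns it. Starts at 0 to 0.3.
- keeper (a point): Top centre of the steel keeper block, fixed on the deck behind the movable wall: 16 x 16 mm, 30 mm high above the deck, centre at caster x = -113.5 mm, y = 0. The lever's handle passes 4 mm above it.
- lever_pivot (a point): Point on the lever's pivot axis, 85 mm above the bench, 68 mm behind (-x of) the movable wall's gasket face, y = 0 in the caster. Moves with the wall. The hub is 22 mm across, its top 72 mm above the bench.
- lever_knob (a point): Centre of the red upright knob at the handle's end, 80 mm from the pivot axis, 85 mm above the bench. Knob 18 mm across, top 100 mm above the bench; the handle bar from hub to knob is 14 mm wide, 60 to 72 mm above the bench.
- tip_box: Bystander: green and red pipette tip box 120 x 82 x 54 mm, origin under its centre.
- beaker: Bystander: glass beaker 84 mm across, 115 mm high, origin under its centre.
- bottle: Bystander: white bottle with a yellow label, 72 mm across, 130 mm high, origin under its centre.
- comb: Bystander: white gel comb lying flat, about 86 x 36 x 10 mm, origin on the bench near its middle.

How it is judged (in metres and radians):
On the way, in this order (a step that is already met when the one before it is completed fails the run):
1. the tray lies flat on the deck between the ribs and the fingers have let go of it (z of tray in the frame of tray_seat between -0.002 and 0.002 m and x of tray in the frame of tray_seat between -0.04 and 0.003 m and y of tray in the frame of tray_seat between -0.006 and 0.006 m and angle between tray's own z axis and vertical below 0.03 rad and contact force between the fingers and tray below 0.1 N), for 0.2 s.
2. with the cam lever still free, the end wall is pushed home: the tray is held between both gaskets (value of joint end_wall between 0.032 and 0.0365 m and value of joint cam_lever below 0.9 rad and x of tray in the frame of tray_seat above -0.003 m and z of tray in the frame of tray_seat below 0.002 m), for 0.1 s.
At the end, for the whole second after the job is handed in: The cam lever is within 0.12 rad of its locked stop, the end wall is within 2 mm of home, and the tray lies at rest flat on the deck (2 mm) between the ribs, upright, within 3 mm of home along the caster and 6 mm across it, and square to it within 0.05 rad (value of joint cam_lever above 1.45 rad and value of joint end_wall between 0.032 and 0.0365 m and x of tray in the frame of tray_seat between -0.003 and 0.003 m and y of tray in the frame of tray_seat between -0.006 and 0.006 m and z of tray in the frame of tray_seat between -0.002 and 0.002 m and angle between the x axis of tray and the x axis of caster, either way round below 0.05 rad and angle between tray's own z axis and vertical below 0.03 rad and linear speed of tray below 0.01 m/s); the robot touches nothing.
It fails at once if the tip box, beaker, bottle or comb is pushed more than 20 mm or knocked over (distance of any of tip_box, beaker, bottle, comb from where it was at the start of the episode above 0.02 m or angle between any of tip_box, beaker, bottle's own z axis and vertical above 0.3 rad).
It also fails if it takes over 54 s, if anything falls off the work surface, if the arm or the gripper's body presses on something with over 40 N, if the wrist force passes 120 N, or if a joint passes its speed limit or range.

## Working session

There is one attempt and no reset: what is moved stays moved. The work goes in short steps, Python scripts to look and compute and a shell command to move; the robot and the scene stay as the last step left them, time stands still between calls to the robot, and variables do not carry over. Pictures are saved under pics/ and viewed, at most 10 in all, crops included, and the job is handed in when it is done.

```bash
ls; mkdir -p pics
python3 - <<'E'
from plant import bot, cams, probe_bus, job
import cv2,numpy as np,json
s=probe_bus.read_state();print({k:np.round(v,3).tolist() for k,v in s.items()})
for n in("side","top"):
    d=cams.snapshot(n);cv2.imwrite(f"pics/{n}0.png",d["img"][:,:,::-1])
    print(n,{k:np.round(v,4).tolist() for k,v in d.items() if k!="img"})
    np.savez(f"{n}0.npz",**d)
E
```

```text
inch.py
pics
plant.py
{'time': 0.0, 'qpos': [1.32, 0.69, -0.195, 1.566, 0.157, 0.902, -0.215], 'dq': [-0.001, 0.001, 0.002, -0.001, 0.001, 0.0, 0.002], 'tau': [-0.0, -53.962, -1.267, -15.855, 0.009, 0.009, 0.0], 'position': [175.379, -599.199, 230.448], 'ee_rot': [0.99, 0.142, -0.0, -0.001], 'wrist_force': [-0.294, -0.211, 1.401], 'wrist_torque': [0.051, 0.012, -0.006], 'grasp_force': 0.0, 'opening': 85.525}
side {'fovy': 52.8338, 'cx': 280.6961, 'cy': 206.1924, 'k1': -0.0096, 'view': [[-0.8635, -0.5039, 0.0218, 535.1761], [-0.3113, 0.4986, -0.809, 257.8492], [0.3968, -0.7054, -0.5874, 751.4033], [0.0, 0.0, 0.0, 1.0]]}
top {'fovy': 49.6281, 'cx': 280.8296, 'cy': 197.378, 'k1': -0.1016, 'view': [[0.0246, -0.9992, 0.0318, -33.0305], [-0.9863, -0.0295, -0.1624, 614.5954], [0.1632, -0.0274, -0.9862, 1232.4884], [0.0, 0.0, 0.0, 1.0]]}
```

View pics/top0.png

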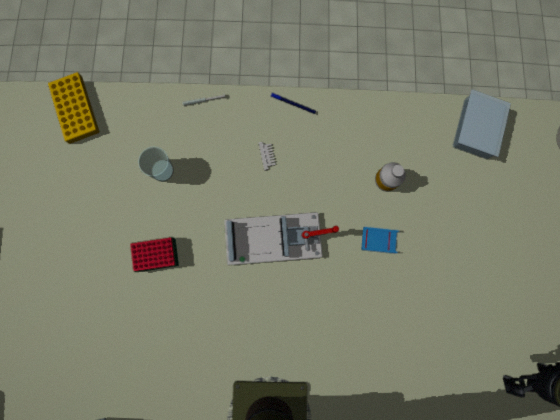

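View pics/side0.png

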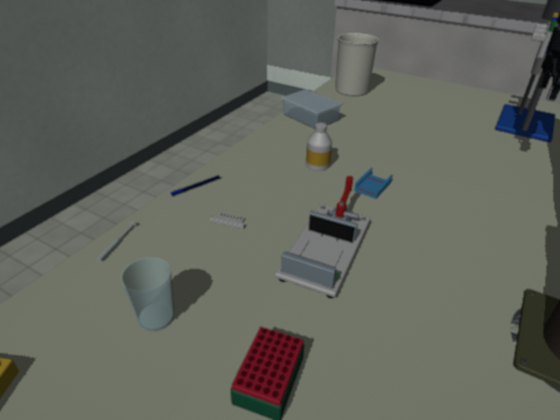

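The top view shows the caster at columns 226–322, rows 212–265, with its fixed wall at the left (≈231) and movable wall at ≈284. The lever knob is at (336,229), the tray at (380,240) and the bottle at (390,178). In the side view the caster is around (325,250), the knob at (348,180) and the tray at (374,184). I'll enlarge both.

Run:
```python
import cv2
a=cv2.imread("pics/top0.png")[200:280,215:415];cv2.imwrite("pics/topc.png",cv2.resize(a,None,fx=4,fy=4,interpolation=cv2.INTER_CUBIC)*1)
b=cv2.imread("pics/side0.png")[160:305,265:405];cv2.imwrite("pics/sidec.png",cv2.resize(b,None,fx=4,fy=4,interpolation=cv2.INTER_CUBIC))
```

```text
(no output)
```

View pics/topc.png

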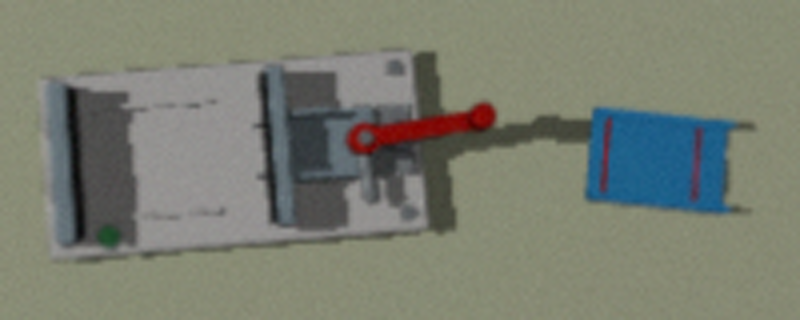

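View pics/sidec.png

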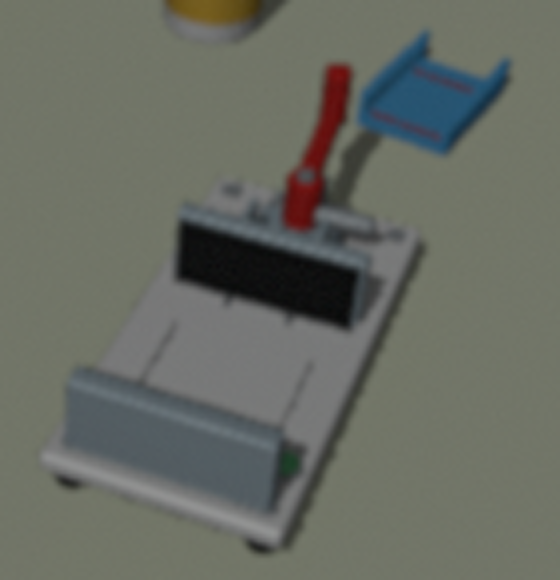

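```bash
cat > h.py <<'E'
import numpy as np,cv2
from scipy.optimize import least_squares,minimize
def cam(d):
    V=np.array(d["view"]);f=210/np.tan(np.radians(float(d["fovy"]))/2)
    return V,f,float(d["cx"]),float(d["cy"]),float(d["k1"])
def proj(d,P):
    V,f,cx,cy,k=cam(d);P=np.atleast_2d(P);c=P@V[:3,:3].T+V[:3,3]
    s=c[:,:2]/c[:,2:];s=s*(1+k*(s**2).sum(1,keepdims=True));return s*f+[cx,cy]
def tri(ds,px):
    return least_squares(lambda X:np.concatenate([proj(d,X)[0]-p for d,p in zip(ds,px)]),[450,-100,30])
def T(p,L):  # p = x,y,z,yaw
    c,s=np.cos(p[3]),np.sin(p[3]);L=np.atleast_2d(L)
    return L@np.array([[c,s,0],[-s,c,0],[0,0,1]])+p[:3]
def traymask(d,p,S=4):
    m=np.zeros((420*S,560*S),np.uint8)
    for b in ([-50,50,-33,33,0,5],[-50,50,28,33,0,27],[-50,50,-33,-28,0,27]):
        L=np.array([[x,y,z] for x in b[:2] for y in b[2:4] for z in b[4:]])
        q=(proj(d,T(p,L))+.5)*S-.5
        h=cv2.convexHull(q.astype(np.float32))
        cv2.fillConvexPoly(m,np.round(h*16).astype(np.int32),255,shift=4)
    return m
def bluemask(img,S=4):
    i=cv2.resize(img,None,fx=S,fy=S,interpolation=cv2.INTER_LINEAR).astype(int)
    return i[...,2]-i[...,0]
E
python3 - <<'E'
from h import *
t=dict(np.load("top0.npz"));s=dict(np.load("side0.npz"))
tc=lambda x,y:np.array([(x+.5)/4-.5+215,(y+.5)/4-.5+200])
sc=lambda x,y:np.array([(x+.5)/4-.5+265,(y+.5)/4-.5+160])
C={(135,-65):((41,78),(43,455)),(-135,-65):((412,50),(218,180)),(-135,65):((427,230),(425,235)),(135,65):((54,260),(283,530))}
L=[];ps=[]
for k,(a,b) in C.items():
    r=tri([t,s],[tc(*a),sc(*b)]);print(k,r.x.round(1),round(np.sqrt(r.cost),2));L.append([*k,0]);ps.append((tc(*a),sc(*b)))
L=np.array(L,float);T_=np.array([p[0] for p in ps]);S_=np.array([p[1] for p in ps])
f=lambda p:np.concatenate([(proj(t,T(p,L))-T_).ravel(),(proj(s,T(p,L))-S_).ravel()])
r=least_squares(f,[450,-50,26,1.57]);print("deck",r.x.round(3));print(r.fun.reshape(-1,2).round(1).tolist())
q=r.x.copy()
k=tri([t,s],[tc(482,115),sc(339,70)]);print("knobtop",k.x.round(1),k.cost)
k=tri([t,s],[tc(363,139),sc(304,177)]);print("hubtop",k.x.round(1),k.cost)
for nm,a,b in(("mwall -y front",(263,67),(181,215)),("mwall +y front",(275,223),(360,262))):
    k=tri([t,s],[tc(*a),sc(*b)]);c,s_=np.cos(q[3]),np.sin(q[3]);e=k.x-q[:3];print(nm,k.x.round(1),"caster",round(e[0]*c+e[1]*s_,1),round(-e[0]*s_+e[1]*c,1),round(e[2],1))
# tray
Bt,Bs=bluemask(t["img"]),bluemask(s["img"])
mt=np.zeros(Bt.shape,bool);mt[215*4:265*4,355*4:410*4]=1;ms=np.zeros(Bs.shape,bool);ms[160*4:205*4,350*4:400*4]=1
def seg(B,m):
    v=B[m];th,_=cv2.threshold(np.clip(v+60,0,255).astype(np.uint8)[None],0,255,cv2.THRESH_OTSU);print("th",th-60)
    M=((B>th-60)&m).astype(np.uint8)*255;return cv2.morphologyEx(M,cv2.MORPH_CLOSE,np.ones((13,13)))
Mt,Ms=seg(Bt,mt),seg(Bs,ms)
def cost(p):
    return sum(np.count_nonzero(traymask(d,p)!=M)/np.count_nonzero(M) for d,M in((t,Mt),(s,Ms)))
g=tri([t,s],[tc(660,160),sc(425,105)]).x;print("g",g)
best=None
for yw in(1.4,1.57,1.7):
  for z in (0.,8.):
    p0=np.array([g[0],g[1],z,yw]);sim=np.vstack([p0]+[p0+v for v in np.diag([8,8,8,.15])])
    o=minimize(cost,p0,method="Nelder-Mead",options=dict(initial_simplex=sim,xatol=.05,fatol=1e-4));print(o.x.round(3),o.fun)
    if best is None or o.fun<best.fun:best=o
out=[]
for d,M,(x0,y0,x1,y1) in((t,Mt,(355,215,410,265)),(s,Ms,(350,160,400,205))):
    i=cv2.resize(d["img"],None,fx=4,fy=4)[:,:,::-1].copy()
    cv2.drawContours(i,cv2.findContours(traymask(d,best.x),0,2)[0],-1,(0,255,255),1)
    cv2.drawContours(i,cv2.findContours(M,0,2)[0],-1,(0,0,255),1)
    out.append(cv2.resize(i[y0*4:y1*4,x0*4:x1*4],(400,400)))
cv2.imwrite("pics/fit.png",np.hstack(out))
E
```

```text
(135, -65) [551.1 140.9  25.4] 0.23
(-135, -65) [ 580.7 -123.8   23.6] 0.29
(-135, 65) [ 450.6 -136.4   25.3] 0.23
(135, 65) [424.2 126.6  28.8] 0.29
deck [501.915   0.996  25.303   1.678]
[[-0.3, -0.1], [0.8, -0.4], [1.4, -0.1], [-0.6, 0.2], [-0.9, 0.2], [0.7, -1.0], [-0.1, -1.0], [0.3, 2.2]]
knobtop [ 526.5 -163.4  101.8] 3.2152244137817396e-08
hubtop [511.3 -85.1  75.9] 0.10556830000904041
mwall -y front [557.  -16.1  74.9] caster -22.9 -52.9 49.6
mwall +y front [452.9 -26.   78.2] caster -21.6 51.6 52.9
th 41.0
th 24.0
g [ 508.86058681 -309.58307521    1.25165353]
[ 506.272 -307.535    1.603    1.496] 0.11248238713544476
[ 505.572 -306.827    2.579    1.506] 0.1099672412203043
[ 505.974 -306.832    2.327    1.499] 0.10952506306356602
[ 505.864 -305.038    4.03     1.522] 0.13690498611170493
[ 505.783 -306.784    2.682    1.506] 0.10746889105529725
[ 506.007 -307.078    2.127    1.497] 0.1086538983630975
```

View pics/fit.png

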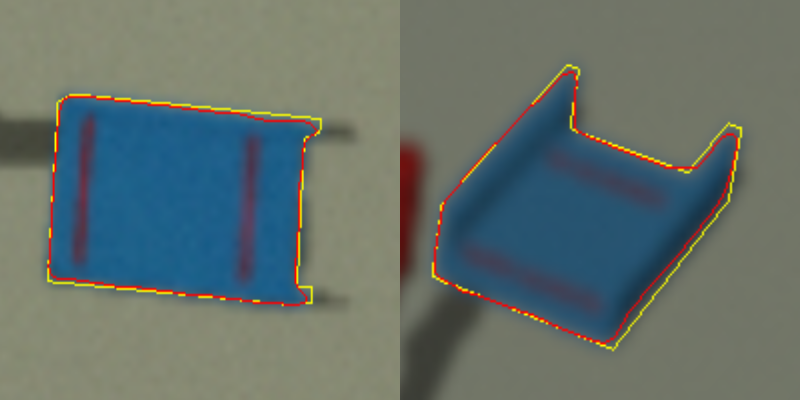

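The fit matches both views: the tray is at about (506,-307), yaw 1.50, z≈2. The caster is at (502,1), yaw 1.678, deck z≈25. The knob radius comes out at 79.7 mm and its height at 102, which fits the text. Next is a helper that works out tool-frame shifts.

```bash
cat > go.py <<'E'
# python3 go.py x y z phi  : world target -> shift/turn in tool axes. With 'c' first: caster coordinates, phi=angle of tool y from caster y
import sys,numpy as np
from scipy.spatial.transform import Rotation as R
from plant import bot, cams, probe_bus, job
C=np.array([501.9,1.0]);Y=1.677
a=sys.argv[1:];s=probe_bus.read_state()
p=np.array(s["position"]);r=R.from_quat(s["ee_rot"])
if a:
    cas=a[0]=="c"
    v=np.array(a[cas:],float);x,y,z,ph=v
    if cas: x,y=C+[np.cos(Y)*x-np.sin(Y)*y,np.sin(Y)*x+np.cos(Y)*y];ph+=Y-np.pi/2
    c,n=np.cos(ph),np.sin(ph);M=np.array([[-n,c,0],[c,n,0],[0,0,-1]]).T
    print("target",np.round([x,y,z,ph],2),"shift",r.inv().apply(np.array([x,y,z])-p).round(1),"turn",(r.inv()*R.from_matrix(M)).as_rotvec().round(3))
e=p[:2]-C;yy=r.as_matrix()[:,1]
print("caster xyz",np.round([np.cos(Y)*e[0]+np.sin(Y)*e[1],-np.sin(Y)*e[0]+np.cos(Y)*e[1],p[2]],1),"phi",np.arctan2(yy[1],yy[0]).round(3),"F",np.round(s["wrist_force"],1),"q7",np.round(s["qpos"][6],2),"t",s["time"])
E
python3 go.py 506 -307 120 -0.071
```

```text
target [ 5.06e+02 -3.07e+02  1.20e+02 -7.00e-02] shift [ 399.4 -187.4  110.8] turn [-2.000e-03 -1.000e-03 -1.215e+00]
caster xyz [-562.3  388.3  230.6] phi -1.286 F [ 0.7  0.6 -0.1] q7 -0.22 t 0.1
```

```bash
python3 inch.py '[[85,50,-23,0,0,0,-0.15],[85,100,-46,10,0,0,-0.3],[85,150,-70,20,0,0,-0.45],[85,200,-94,30,0,0,-0.6],[85,250,-117,40,0,0,-0.75]]'; python3 go.py 506 -307 110 -0.071
```

```text
time: 0.72
position: [383.6, -415.9, 190.8]
ee_rot: [0.868, 0.497, -0.0, -0.0]
wrist_force: [1.1, -0.6, 0.2]
opening: 85.1
grasp_force: 0.0
target [ 5.06e+02 -3.07e+02  1.10e+02 -7.00e-02] shift [155.9  50.4  80.8] turn [-0.   -0.   -0.46]
caster xyz [-402.1  161.8  190.8] phi -0.531 F [ 1.1 -0.6  0.2] q7 -0.11 t 0.725
```

```bash
python3 inch.py '[[85,40,13,20,0,0,-0.12],[85,80,26,40,0,0,-0.24],[85,120,39,60,0,0,-0.36],[85,156,50,81,0,0,-0.46],[85,156,50,81,0,0,-0.46]]'; python3 go.py 506 -307 0 -0.071
python3 - <<'E'
from h import *
from plant import bot, cams, probe_bus, job
o=[]
for n,(x0,y0,x1,y1) in dict(top=(335,205,425,275),side=(335,135,425,205)).items():
    d=cams.snapshot(n);o.append(cv2.resize(d["img"][y0:y1,x0:x1,::-1],(400,311),interpolation=cv2.INTER_CUBIC))
cv2.imwrite("pics/pre.png",np.hstack(o))
E
```

```text
time: 1.35
position: [507.3, -304.2, 108.6]
ee_rot: [0.731, 0.682, 0.001, -0.002]
wrist_force: [-0.7, 0.2, -0.1]
opening: 84.9
grasp_force: 0.0
target [ 5.06e+02 -3.07e+02  0.00e+00 -7.00e-02] shift [ -3.3  -1.  108.6] turn [-0.001 -0.004  0.002]
caster xyz [-304.1   27.   108.6] phi -0.069 F [-0.7  0.2 -0.1] q7 -0.07 t 1.35
```

View pics/pre.png

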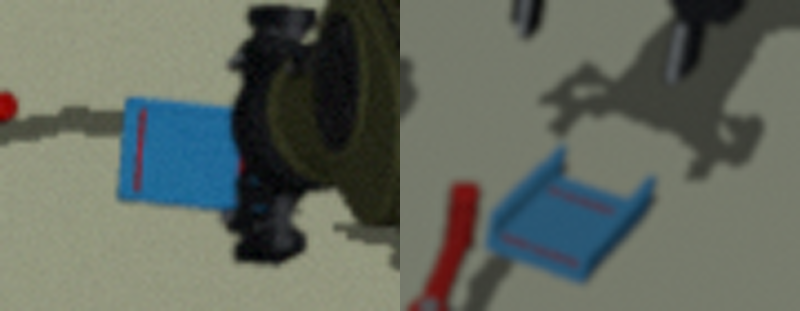

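The gripper stands above the tray with the fingers on either side of it. In the side crop the fingertips are at about (527,33) and (677,78), so I'll check those against the calibration.

```bash
python3 - <<'E'
from h import *
s=dict(np.load("side0.npz"))
for z in(108.6,121.6):
  for x in(507.3+43,507.3-43): 
    q=proj(s,[x,-304.2,z])[0];print(z,x,((q[0]-335)*4.44+400).round(),((q[1]-135)*4.44).round())
E
python3 inch.py '[[85,-1,-1,27,0,0,0],[85,-2,-1,54,0,0,0],[85,-3,-1,80,0,0,0],[85,-3,-1,92,0,0,0],[85,-3,-1,92,0,0,0]]'; python3 go.py 506 -307 2 -0.071
```

```text
108.6 550.3 520.0 60.0
108.6 464.3 659.0 98.0
121.6 550.3 523.0 40.0
121.6 464.3 663.0 78.0
time: 2.08
position: [503.3, -312.4, 18.2]
ee_rot: [0.734, 0.679, -0.001, -0.0]
wrist_force: [-0.4, 0.6, 0.6]
opening: 84.7
grasp_force: 0.0
target [ 5.06e+02 -3.07e+02  2.00e+00 -7.00e-02] shift [ 5.6  2.3 16.2] turn [-0.001  0.    -0.006]
caster xyz [-311.8   31.9   18.2] phi -0.077 F [-0.4  0.6  0.6] q7 -0.13 t 2.075
```

```bash
python3 inch.py '[[85,0,0,0,0,0,0]]'; python3 go.py 506 -307 0 -0.071;python3 inch.py '[[85,0,0,0,0,0,0]]'; python3 go.py 506 -307 0 -0.071
```

```text
time: 2.2
position: [504.6, -312.3, 19.3]
ee_rot: [0.734, 0.679, 0.0, 0.001]
wrist_force: [-0.0, 0.4, 0.7]
opening: 85.0
grasp_force: 0.0
target [ 5.06e+02 -3.07e+02  0.00e+00 -7.00e-02] shift [ 5.4  1.  19.3] turn [ 0.002  0.001 -0.006]
caster xyz [-311.8   30.5   19.3] phi -0.077 F [-0.   0.4  0.7] q7 -0.13 t 2.2
time: 2.33
position: [504.7, -312.0, 19.3]
ee_rot: [0.734, 0.68, 0.0, 0.001]
wrist_force: [0.3, 0.6, -0.0]
opening: 85.2
grasp_force: 0.0
target [ 5.06e+02 -3.07e+02  0.00e+00 -7.00e-02] shift [ 5.1  0.8 19.3] turn [ 0.002  0.001 -0.005]
caster xyz [-311.6   30.4   19.3] phi -0.076 F [ 0.3  0.6 -0. ] q7 -0.13 t 2.325
```

```bash
python3 inch.py '[[85,5,1,10,0,0,0],[85,5,1,18,0,0,0],[85,5,1,18,0,0,0]]'; python3 inch.py '[[60,0,0,0,0,0,0],[60,0,0,0,0,0,0],[60,0,0,0,0,0,0],[60,0,0,0,0,0,0],[60,0,0,0,0,0,0]]'; python3 go.py 506 -307 0 -0.071
```

```text
time: 2.7
position: [504.8, -306.3, -0.7]
ee_rot: [0.733, 0.68, -0.0, -0.001]
wrist_force: [0.8, -0.3, -0.3]
opening: 85.3
grasp_force: 0.0
time: 3.32
position: [505.7, -306.9, 0.6]
ee_rot: [0.734, 0.68, 0.0, 0.0]
wrist_force: [0.1, 0.2, 4.1]
opening: 64.8
grasp_force: 68.2
target [ 5.06e+02 -3.07e+02  0.00e+00 -7.00e-02] shift [-0.   0.3  0.6] turn [ 0.001  0.    -0.005]
caster xyz [-306.6   28.8    0.6] phi -0.076 F [0.1 0.2 4.1] q7 -0.16 t 3.325
```

```bash
python3 inch.py '[[60,0,0,-5,0,0,0],[60,0,0,-20,0,0,0],[60,0,0,-50,0,0,0],[60,0,0,-85,0,0,0],[60,0,0,-120,0,0,0]]';python3 inch.py '[[60,0,0,-20,0,0,0],[60,0,0,-20,0,0,0]]'; python3 go.py c 47 0 135 0
```

```text
time: 3.95
position: [505.2, -306.7, 122.1]
ee_rot: [0.733, 0.68, -0.0, 0.0]
wrist_force: [0.3, -0.5, -1.5]
opening: 64.7
grasp_force: 67.5
time: 4.2
position: [506.4, -307.2, 142.4]
ee_rot: [0.734, 0.68, 0.001, 0.002]
wrist_force: [-0.5, 0.6, -1.7]
opening: 64.7
grasp_force: 67.6
target [4.9692e+02 4.7740e+01 1.3500e+02 1.1000e-01] shift [353.2 -36.5   6.7] turn [ 0.003  0.002 -0.182]
caster xyz [-307.    28.2  142.4] phi -0.076 F [-0.5  0.6 -1.7] q7 -0.05 t 4.2
```

```bash
python3 inch.py '[[60,30,-3,0,0,0,-0.02],[60,75,-8,0,0,0,-0.04],[60,120,-12,0,0,0,-0.07],[60,165,-17,0,0,0,-0.09],[60,210,-22,0,0,0,-0.11]]'; python3 inch.py '[[60,45,-5,2,0,0,-0.02],[60,90,-9,4,0,0,-0.05],[60,130,-13,6,0,0,-0.07],[60,143,-15,7,0,0,-0.07],[60,143,-15,7,0,0,-0.07]]'; python3 inch.py '[[60,0,0,0,0,0,0],[60,0,0,0,0,0,0]]'; python3 go.py c 47 0 135 0;python3 - <<'E'
from h import *
from plant import bot, cams, probe_bus, job
for n in("top","side"):
    d=cams.snapshot(n);np.savez(n+"1.npz",**d)
    cv2.imwrite(f"pics/{n}1.png",cv2.resize(d["img"][195:295,200:350,::-1] if n=="top" else d["img"][150:305,240:420,::-1],None,fx=4,fy=4,interpolation=cv2.INTER_CUBIC)[:600])
E
```

```text
time: 4.82
position: [498.6, -94.2, 139.5]
ee_rot: [0.695, 0.719, -0.0, -0.001]
wrist_force: [0.2, -0.1, -1.3]
opening: 64.8
grasp_force: 67.5
time: 5.45
position: [479.1, 46.9, 132.8]
ee_rot: [0.669, 0.743, -0.001, -0.0]
wrist_force: [-0.5, -0.5, -0.7]
opening: 64.4
grasp_force: 67.5
time: 5.7
position: [479.8, 44.9, 133.2]
ee_rot: [0.67, 0.742, -0.0, 0.0]
wrist_force: [0.1, -0.1, -1.0]
opening: 64.9
grasp_force: 67.5
target [4.9692e+02 4.7740e+01 1.3500e+02 1.1000e-01] shift [ 1.1 17.3 -1.8] turn [-0.     0.001 -0.005]
caster xyz [ 46.   17.3 133.2] phi 0.101 F [ 0.1 -0.1 -1. ] q7 -0.61 t 5.7
```

View pics/side1.png

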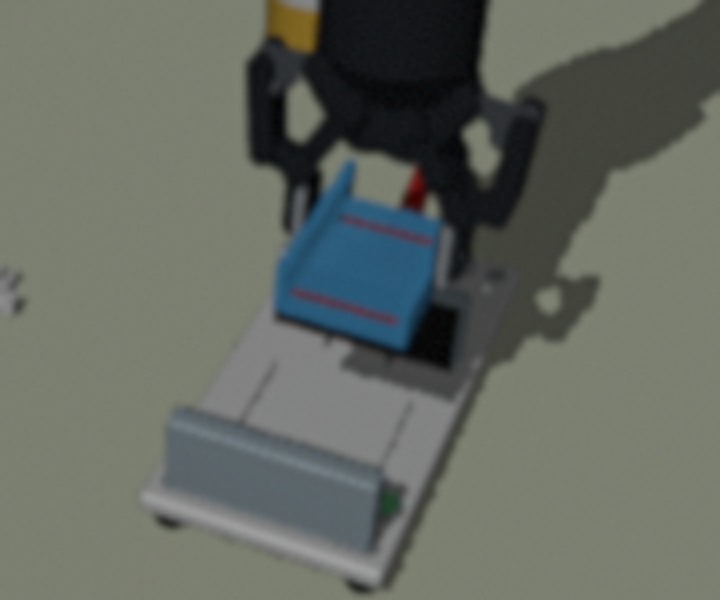

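The side view shows the tray held level and parallel to the deck, with the rib lines at crop (275,362)-(243,420) and (410,405)-(378,465). I'll measure the tray's offset in the hand and check how symmetric the ribs are.

Run:
```python
from h import *
s=dict(np.load("side1.npz"));t0=dict(np.load("top0.npz"));s0=dict(np.load("side0.npz"))
C=np.array([501.9,1.0]);Y=1.677
def onz(d,px,z): return least_squares(lambda X:proj(d,[X[0],X[1],z])[0]-px,[500,0]).x
def cas(x):
    e=np.array(x)-C;return np.round([np.cos(Y)*e[0]+np.sin(Y)*e[1],-np.sin(Y)*e[0]+np.cos(Y)*e[1]],1)
for p in((175,322),(142,383),(312,360),(283,420)): print("side rib",cas(onz(s0,np.array([(p[0]+.5)/4-.5+265,(p[1]+.5)/4-.5+160]),28)))
for p in((122,107),(215,102),(143,216),(222,210),(412,50),(427,230),(41,78),(54,260)): print("top rib/corner",cas(onz(t0,np.array([(p[0]+.5)/4-.5+215,(p[1]+.5)/4-.5+200]),28 if p[1]in(107,102,216,210) else 26)))
B=bluemask(s["img"]);m=np.zeros(B.shape,bool);m[185*4:242*4,305*4:355*4]=1
M=((B>24)&m).astype(np.uint8)*255;M=cv2.morphologyEx(M,cv2.MORPH_CLOSE,np.ones((13,13)))
for z in(130.,133.,136.):
    p0=np.array([480,45,1.677])
    f=lambda p:np.count_nonzero(traymask(s,[p[0],p[1],z,p[2]])!=M)/np.count_nonzero(M)
    o=minimize(f,p0,method="Nelder-Mead",options=dict(initial_simplex=np.vstack([p0]+[p0+v for v in np.diag([8,8,.1])])));print(z,o.x.round(3),o.fun,cas(o.x[:2]))
```

```text
side rib [ 11.2 -39.3]
side rib [ 65.2 -37.2]
side rib [ 8.6 39.1]
side rib [59.8 39.5]
top rib/corner [ 77.8 -39.1]
top rib/corner [ 11.7 -37.5]
top rib/corner [68.5 39. ]
top rib/corner [12.7 39.2]
top rib/corner [-132.4  -64. ]
top rib/corner [-131.    64.9]
top rib/corner [134.  -64.4]
top rib/corner [133.1  64.8]
130.0 [481.691  41.12    1.693] 0.11315556430187937 [42.  15.8]
133.0 [480.238  44.321   1.686] 0.1091705205155958 [45.4 16.9]
136.0 [479.016  47.788   1.693] 0.107300993801043 [49.  17.8]
```

```bash
python3 inch.py '[[60,0,9,0,0,0,0],[60,1,17,20,0,0,0],[60,1,17,50,0,0,0],[60,1,17,80,0,0,0],[60,1,17,96,0,0,0]]';python3 inch.py '[[60,0,0,0,0,0,0],[60,0,0,0,0,0,0]]'; python3 go.py c 46 0.6 27 0
```

```text
time: 6.42
position: [496.9, 49.5, 35.8]
ee_rot: [0.669, 0.743, -0.0, -0.0]
wrist_force: [-0.3, -0.1, -1.0]
opening: 64.6
grasp_force: 67.5
time: 6.68
position: [497.3, 49.6, 37.8]
ee_rot: [0.669, 0.743, 0.001, 0.0]
wrist_force: [1.1, -0.2, -0.7]
opening: 64.7
grasp_force: 67.5
target [4.9643e+02 4.6680e+01 2.7000e+01 1.1000e-01] shift [-2.8 -1.2 10.8] turn [ 0.001 -0.    -0.002]
caster xyz [48.8 -0.6 37.8] phi 0.104 F [ 1.1 -0.2 -0.7] q7 -0.7 t 6.675
```

```bash
python3 inch.py '[[60,-2,-1,5,0,0,0],[60,-2,-1,8,0,0,0],[60,-2,-1,8,0,0,0]]';python3 inch.py '[[60,0,0,1.5,0,0,0],[60,0,0,1.5,0,0,0]]';python3 inch.py '[[60,0,0,1.5,0,0,0],[60,0,0,1.5,0,0,0]]'
```

```text
time: 7.05
position: [495.6, 47.3, 29.2]
ee_rot: [0.669, 0.743, -0.0, 0.0]
wrist_force: [-0.2, 0.3, -1.2]
opening: 65.1
grasp_force: 67.5
time: 7.3
position: [495.7, 47.5, 27.8]
ee_rot: [0.669, 0.743, 0.0, 0.0]
wrist_force: [-0.4, 0.3, -1.0]
opening: 64.6
grasp_force: 67.5
time: 7.55
position: [495.8, 47.5, 26.6]
ee_rot: [0.669, 0.743, 0.0, 0.0]
wrist_force: [-0.1, 0.6, 4.7]
opening: 64.7
grasp_force: 67.9
```

The tray met the deck at 26.6 mm, as predicted, so I'll release it.

```bash
python3 inch.py '[[85,0,0,0,0,0,0],[85,0,0,0,0,0,0],[85,0,0,0,0,0,0],[85,0,0,0,0,0,0]]';python3 inch.py '[[85,0,0,-10,0,0,0],[85,0,0,-40,0,0,0],[85,0,0,-80,0,0,0],[85,0,0,-95,0,0,0],[85,0,0,-95,0,0,0]]'; python3 inch.py '[[0,0,0,0,0,0,0]]';python3 go.py c -54 0 120 0
```

```text
time: 8.05
position: [495.7, 47.4, 26.2]
ee_rot: [0.669, 0.743, -0.0, 0.0]
wrist_force: [0.5, 1.0, -0.5]
opening: 85.0
grasp_force: 0.0
time: 8.68
position: [496.5, 47.4, 122.8]
ee_rot: [0.67, 0.743, 0.001, 0.001]
wrist_force: [0.0, -0.6, -0.6]
opening: 85.3
grasp_force: 0.0
time: 8.8
position: [495.3, 47.1, 121.0]
ee_rot: [0.669, 0.743, -0.0, -0.0]
wrist_force: [-0.3, 0.4, -1.2]
opening: 69.2
grasp_force: 0.0
target [ 5.0762e+02 -5.2700e+01  1.2000e+02  1.1000e-01] shift [-100.6    1.9    1. ] turn [-0.001  0.    -0.002]
caster xyz [ 46.6   1.7 121. ] phi 0.104 F [-0.3  0.4 -1.2] q7 -0.62 t 8.8
```

Run:
```python
from h import *
t0=dict(np.load("top0.npz"));s0=dict(np.load("side0.npz"))
C=np.array([501.9,1.0]);Y=1.677
def onz(d,px,z): return least_squares(lambda X:proj(d,[X[0],X[1],z])[0]-px,[500,0]).x
def cas(x):
    e=np.array(x)-C;return np.round([np.cos(Y)*e[0]+np.sin(Y)*e[1],-np.sin(Y)*e[0]+np.cos(Y)*e[1]],1)
for n,p,z in(("front",(263,67),73),("front",(275,223),73),("back",(283,67),73),("back",(296,222),73),("hub",(363,139),72),("knob",(482,115),100)): print(n,cas(onz(t0,np.array([(p[0]+.5)/4-.5+215,(p[1]+.5)/4-.5+200]),z)))
for n,p,z in(("front",(181,215),73),("front",(360,262),73),("gasketfoot",(175,278),26),("gasketfoot",(350,326),26),("hub",(304,177),72),("knob",(339,70),100)): print(n,cas(onz(s0,np.array([(p[0]+.5)/4-.5+265,(p[1]+.5)/4-.5+160]),z)))
```

```text
front [-22.6 -54.5]
front [-22.1  52.8]
back [-36.4 -53.4]
back [-36.4  53.3]
hub [-87.1   0.4]
knob [-166.4   -7.2]
front [-25.4 -52.8]
front [-28.1  49.5]
gasketfoot [-27.3 -54.1]
gasketfoot [-30.1  49.3]
hub [-91.9  -2.2]
knob [-168.9   -7.7]
```

```bash
python3 inch.py '[[0,-35,1,0,0,0,0],[0,-75,2,0,0,0,0],[0,-105,2,0,0,0,0],[0,-105,2,0,0,0,0],[0,-105,2,0,0,0,0]]';python3 inch.py '[[0,0,0,0,0,0,0]]';python3 go.py c -58 0 50 0
python3 - <<'E'
from h import *
from plant import bot, cams, probe_bus, job
o=[]
for n,(x0,y0,x1,y1) in dict(top=(215,195,345,285),side=(265,160,395,310)).items():
    d=cams.snapshot(n);o.append(cv2.resize(d["img"][y0:y1,x0:x1,::-1],(400,277 if n=="top" else 461),interpolation=cv2.INTER_CUBIC))
o[0]=np.vstack([o[0],np.zeros((184,400,3),np.uint8)]);cv2.imwrite("pics/push.png",np.hstack(o))
E
```

```text
time: 9.43
position: [508.1, -55.7, 120.7]
ee_rot: [0.669, 0.743, -0.0, -0.001]
wrist_force: [0.0, 0.8, 0.7]
opening: 0.1
grasp_force: 0.0
time: 9.55
position: [508.4, -55.2, 121.1]
ee_rot: [0.668, 0.744, 0.0, -0.0]
wrist_force: [0.1, 0.3, 1.2]
opening: -0.1
grasp_force: 0.0
target [ 5.0805e+02 -5.6670e+01  5.0000e+01  1.1000e-01] shift [-1.5 -0.5 71.1] turn [-0.    -0.001  0.   ]
caster xyz [-56.6  -0.5 121.1] phi 0.106 F [0.1 0.3 1.2] q7 -0.43 t 9.55
```

View pics/push.png

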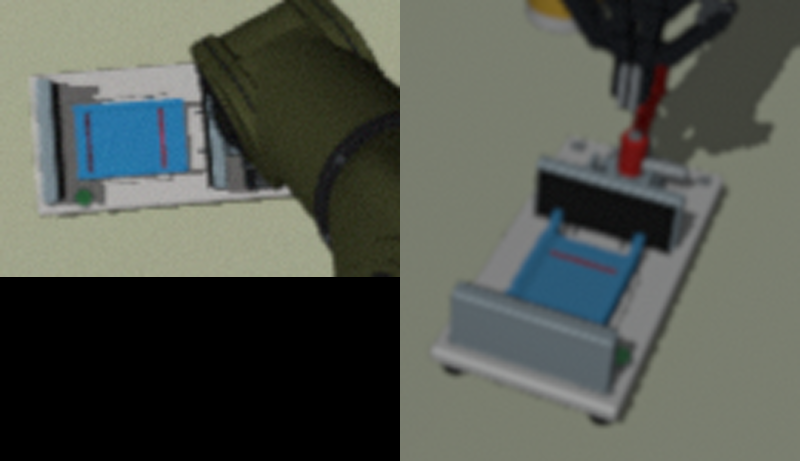

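The tray lies flat between the ribs, spanning crop (75–187, 100–180) in the top view. The shut fingers hang over the gap between the wall and the hub, so I'll lower them behind the wall.

```bash
python3 inch.py '[[0,-2,0,20,0,0,0],[0,-2,0,45,0,0,0],[0,-2,0,45,0,0,0]]';python3 inch.py '[[0,0,0,8,0,0,0],[0,0,0,16,0,0,0],[0,0,0,24,0,0,0],[0,0,0,24,0,0,0]]';python3 go.py c -26 0 52 0
```

```text
time: 10.02
position: [507.6, -58.2, 75.2]
ee_rot: [0.669, 0.743, -0.001, -0.001]
wrist_force: [0.1, 0.4, 0.0]
opening: 0.0
grasp_force: 0.0
time: 10.52
position: [508.4, -58.8, 51.8]
ee_rot: [0.669, 0.743, -0.0, -0.0]
wrist_force: [-0.2, 0.5, -0.4]
opening: 0.2
grasp_force: 0.0
target [ 5.0466e+02 -2.4850e+01  5.2000e+01  1.1000e-01] shift [34.2 -0.2 -0.2] turn [-0.001  0.    -0.002]
caster xyz [-60.2  -0.1  51.8] phi 0.104 F [-0.2  0.5 -0.4] q7 -0.5 t 10.525
```

```bash
python3 inch.py '[[0,6,0,0,0,0,0],[0,12,0,0,0,0,0],[0,18,0,0,0,0,0],[0,24,0,0,0,0,0],[0,24,0,0,0,0,0]]';python3 inch.py '[[0,3,0,0,0,0,0],[0,6,0,0,0,0,0],[0,9,0,0,0,0,0],[0,9,0,0,0,0,0]]';python3 inch.py '[[0,2,0,0,0,0,0],[0,4,0,0,0,0,0],[0,4,0,0,0,0,0]]';python3 go.py c -19 0 52 0
```

```text
time: 11.15
position: [506.5, -35.5, 52.5]
ee_rot: [0.669, 0.743, -0.0, 0.001]
wrist_force: [0.3, -3.7, 1.3]
opening: 0.2
grasp_force: 1.7
time: 11.65
position: [505.6, -26.9, 52.5]
ee_rot: [0.67, 0.743, -0.0, 0.001]
wrist_force: [0.9, -4.4, 2.7]
opening: -0.1
grasp_force: 2.4
time: 12.02
position: [505.1, -22.9, 52.5]
ee_rot: [0.67, 0.743, -0.0, 0.001]
wrist_force: [0.7, -4.4, 2.5]
opening: -0.0
grasp_force: 2.5
target [ 5.0391e+02 -1.7890e+01  5.2000e+01  1.1000e-01] shift [ 5.1 -0.7  0.5] turn [ 0.     0.001 -0.003]
caster xyz [-24.1  -0.7  52.5] phi 0.103 F [ 0.7 -4.4  2.5] q7 -0.57 t 12.025
```

```bash
for i in 1; do python3 inch.py '[[0,1.5,0,0,0,0,0],[0,1.5,0,0,0,0,0]]';python3 inch.py '[[0,1,0,0,0,0,0],[0,1,0,0,0,0,0]]';python3 inch.py '[[0,1,0,0,0,0,0],[0,1,0,0,0,0,0]]'; done | grep -E "position|wrist"; python3 go.py c -19 0 52 0
```

```text
position: [505.0, -21.5, 52.5]
wrist_force: [0.4, -5.1, 2.9]
position: [504.9, -20.6, 52.5]
wrist_force: [0.6, -5.4, 2.4]
position: [504.8, -19.6, 52.5]
wrist_force: [0.7, -5.2, 2.5]
target [ 5.0391e+02 -1.7890e+01  5.2000e+01  1.1000e-01] shift [ 1.8 -0.7  0.5] turn [ 0.     0.002 -0.003]
caster xyz [-20.8  -0.7  52.5] phi 0.103 F [ 0.7 -5.2  2.5] q7 -0.57 t 12.775
```

```bash
(python3 inch.py '[[0,1,0,0,0,0,0],[0,1,0,0,0,0,0]]';python3 inch.py '[[0,1,0,0,0,0,0],[0,1,0,0,0,0,0]]') | grep -E "position|wrist"; python3 go.py c -19 0 52 0
```

```text
position: [504.7, -18.7, 52.5]
wrist_force: [1.5, -5.4, 2.0]
position: [504.6, -17.6, 52.5]
wrist_force: [2.1, -5.3, 3.1]
target [ 5.0391e+02 -1.7890e+01  5.2000e+01  1.1000e-01] shift [-0.2 -0.7  0.5] turn [ 0.     0.002 -0.003]
caster xyz [-18.8  -0.7  52.5] phi 0.103 F [ 2.1 -5.3  3.1] q7 -0.58 t 13.275
```

```bash
(python3 inch.py '[[0,1,0,0,0,0,0],[0,1,0,0,0,0,0]]';python3 inch.py '[[0,0.7,0,0,0,0,0],[0,0.7,0,0,0,0,0]]') | grep -E "position|wrist"; python3 go.py c -19 0 52 0
```

```text
position: [504.5, -16.6, 52.5]
wrist_force: [1.5, -5.7, 2.9]
position: [504.5, -16.5, 52.5]
wrist_force: [1.7, -6.1, 2.2]
target [ 5.0391e+02 -1.7890e+01  5.2000e+01  1.1000e-01] shift [-1.4 -0.7  0.5] turn [ 0.     0.002 -0.004]
caster xyz [-17.6  -0.7  52.5] phi 0.102 F [ 1.7 -6.1  2.2] q7 -0.58 t 13.775
```

```bash
(python3 inch.py '[[0,1,0,0,0,0,0],[0,1,0,0,0,0,0]]';python3 inch.py '[[0,1,0,0,0,0,0],[0,1,0,0,0,0,0]]') | grep -E "position|wrist"; python3 go.py
```

```text
position: [504.4, -16.4, 52.5]
wrist_force: [1.8, -8.4, 2.5]
position: [504.4, -16.5, 52.5]
wrist_force: [2.6, -9.2, 2.0]
caster xyz [-17.6  -0.6  52.5] phi 0.101 F [ 2.6 -9.2  2. ] q7 -0.58 t 14.275
```

The wall has stalled at the expected place and the force is rising. I'll press a little firmer, back off, rise clear and look.

```bash
(python3 inch.py '[[0,1.5,0,0,0,0,0],[0,3,0,0,0,0,0],[0,3,0,0,0,0,0]]')| grep -E "position|wrist"; python3 inch.py '[[0,-5,0,0,0,0,0],[0,-15,0,0,0,0,0],[0,-15,0,0,0,0,0]]' >/dev/null; python3 inch.py '[[0,0,0,-20,0,0,0],[0,0,0,-45,0,0,0],[0,0,0,-75,0,0,0],[0,0,0,-75,0,0,0]]'|grep pos; python3 inch.py '[[30,0,55,0,0,0,0],[30,0,100,0,0,0,0],[30,0,100,0,0,0,0]]'|grep -E "pos|time|open"; python3 go.py c -140 -7 120 0.78
python3 - <<'E'
from h import *
from plant import bot, cams, probe_bus, job
o=[]
for n,(x0,y0,x1,y1) in dict(top=(215,195,345,285),side=(265,160,395,310)).items():
    d=cams.snapshot(n);np.savez(n+"2.npz",**d);o.append(cv2.resize(d["img"][y0:y1,x0:x1,::-1],(400,277 if n=="top" else 461),interpolation=cv2.INTER_CUBIC))
o[0]=np.vstack([o[0],np.zeros((184,400,3),np.uint8)]);cv2.imwrite("pics/home.png",np.hstack(o))
E
```

```text
position: [504.3, -16.4, 52.6]
wrist_force: [4.9, -14.4, 2.0]
position: [506.4, -23.6, 128.9]
time: 15.9
position: [607.5, -12.7, 126.2]
opening: 30.0
target [ 523.7  -137.47  120.      0.89] shift [-115.3  -96.3    5.7] turn [ 0.004 -0.001 -0.782]
caster xyz [ -24.9 -103.5  126.2] phi 0.104 F [-0.  -0.1 -0.4] q7 -0.39 t 15.9
```

View pics/home.png

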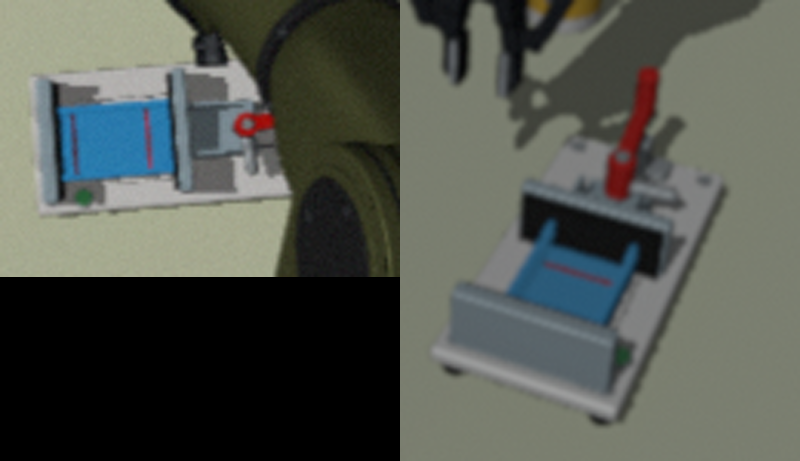

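The tray spans both gaskets and the wall is home, with the tray touching both black faces at crop (60–175). The knob top is at crop (649,75) in the side view. I'll compute the knob from that and move above it with the tool turned.

```bash
python3 - <<'E'
from h import *
s0=dict(np.load("side2.npz"));C=np.array([501.9,1.0]);Y=1.677
px=np.array([265+249.5/3.077-.5,160+75.5/3.077-.5])
x=least_squares(lambda X:proj(s0,[X[0],X[1],100])[0]-px,[500,0]).x;e=x-C
print(x,np.round([np.cos(Y)*e[0]+np.sin(Y)*e[1],-np.sin(Y)*e[0]+np.cos(Y)*e[1]],1))
E
python3 inch.py '[[36,-30,-20,0,0,0,-0.15],[36,-60,-45,0,0,0,-0.3],[36,-90,-70,0,0,0,-0.45],[36,-115,-96,0,0,0,-0.6],[36,-115,-96,0,0,0,-0.78]]';python3 inch.py '[[36,0,0,0,0,0,0],[36,0,0,0,0,0,0]]'; python3 go.py c -140 -7 79 0.78
```

```text
[ 523.05682595 -132.77643523] [-135.3   -6.9]
time: 16.62
position: [516.2, -142.2, 126.3]
ee_rot: [0.336, 0.942, -0.002, -0.002]
wrist_force: [1.1, 1.2, -0.4]
opening: 35.5
grasp_force: 0.0
time: 16.88
position: [520.6, -138.0, 127.2]
ee_rot: [0.337, 0.941, 0.0, -0.0]
wrist_force: [-0.8, 0.9, -0.7]
opening: 35.8
grasp_force: 0.0
target [ 523.7  -137.47   79.      0.89] shift [-2.1  2.4 48.2] turn [-0.    -0.001 -0.004]
caster xyz [-140.2   -3.9  127.2] phi 0.882 F [-0.8  0.9 -0.7] q7 0.33 t 16.875
```

```bash
python3 inch.py '[[36,0,4,10,0,0,0],[36,0,4,20,0,0,0],[36,0,4,20,0,0,0]]'|grep -E "pos|wrist"; python3 inch.py '[[36,0,0,10,0,0,0],[36,0,0,20,0,0,0],[36,0,0,28,0,0,0],[36,0,0,28,0,0,0]]'|grep -E "pos|wrist"; for t in "-129 -49" "-107 -70" "-78 -85" "-53 -92"; do python3 go.py c $t 79 0.78|head -1;done; python3 go.py
```

```text
position: [522.9, -135.3, 106.1]
wrist_force: [-0.8, -0.9, -0.8]
position: [523.1, -135.6, 78.5]
wrist_force: [-0.9, 0.8, 0.0]
target [ 564.3  -122.08   79.      0.89] shift [-23.2  36.6  -0.5] turn [-0.001 -0.001 -0.002]
target [582.85 -97.98  79.     0.89] shift [-22.3  67.   -0.6] turn [-0.001 -0.001 -0.002]
target [594.69 -67.55  79.     0.89] shift [-12.2  98.   -0.6] turn [-0.001 -0.001 -0.002]
target [599.   -41.95  79.     0.89] shift [  0.7 120.6  -0.6] turn [-0.001 -0.001 -0.002]
caster xyz [-138.1   -6.6   78.5] phi 0.884 F [-0.9  0.8  0. ] q7 0.26 t 17.75
```

```bash
python3 inch.py '[[36,-8,13,0,0,0,0],[36,-14,26,0,0,0,0],[36,-17,37,0,0,0,0],[36,-19,48,0,0,0,0],[36,-20,58,0,0,0,0]]'|grep -E "pos|wrist"; python3 inch.py '[[36,1,11,0,0,0,0],[36,4,24,0,0,0,0],[36,8,37,0,0,0,0],[36,12,46,0,0,0,0],[36,16,53,0,0,0,0]]'|grep -E "pos|wrist";python3 inch.py '[[36,4,5,0,0,0,0],[36,6,8,0,0,0,0],[36,6,8,0,0,0,0]]'|grep -E "pos|wrist"; python3 go.py
```

```text
position: [576.3, -102.6, 79.4]
wrist_force: [-0.7, -1.2, -0.1]
position: [597.1, -51.4, 79.3]
wrist_force: [0.4, -2.0, 0.1]
position: [597.2, -43.2, 79.2]
wrist_force: [-1.8, -3.6, 0.9]
caster xyz [-54.  -90.1  79.2] phi 0.883 F [-1.8 -3.6  0.9] q7 0.2 t 19.375
```

```bash
python3 inch.py '[[36,2,3,0,0,0,0],[36,2,3,0,0,0,0]]'|grep -E "pos|wrist";python3 inch.py '[[36,1,3,0,0,0,0],[36,1,3,0,0,0,0]]'|grep -E "pos|wrist"; python3 go.py
```

```text
position: [597.3, -42.8, 79.1]
wrist_force: [-0.6, -7.7, 1.7]
position: [597.4, -42.5, 78.9]
wrist_force: [-2.6, -11.0, 3.4]
caster xyz [-53.4 -90.4  78.9] phi 0.88 F [ -2.6 -11.    3.4] q7 0.19 t 19.875
```

The knob is stalled at its stop. I'll centre the fingers around it, lift clear and check.

```bash
python3 inch.py '[[36,-2,-7,0,0,0,0],[36,-4,-13,0,0,0,0],[36,-4,-13,0,0,0,0]]'|grep -E "pos|wrist"; python3 inch.py '[[36,0,0,-15,0,0,0],[36,0,0,-40,0,0,0],[36,0,0,-75,0,0,0],[36,0,0,-110,0,0,0],[36,0,0,-110,0,0,0]]'|grep -E "pos|wrist"; python3 go.py c -230 60 185 0.78
```

```text
position: [593.9, -48.0, 79.3]
wrist_force: [0.3, -0.2, 0.5]
position: [596.3, -46.9, 193.3]
wrist_force: [0.6, 0.3, -0.5]
target [ 466.62 -234.06  185.      0.89] shift [ -18.2 -227.     7. ] turn [ 0.006  0.005 -0.001]
caster xyz [-57.6 -88.8 193.3] phi 0.885 F [ 0.6  0.3 -0.5] q7 0.32 t 20.875
```

```bash
python3 inch.py '[[36,-4,-45,0,0,0,0],[36,-8,-95,0,0,0,0],[36,-12,-145,0,0,0,0],[36,-15,-195,0,0,0,0],[36,-18,-227,0,0,0,0]]'|grep pos; python3 inch.py '[[36,0,-50,0,0,0,0],[36,0,-90,0,0,0,0],[36,0,-90,0,0,0,0]]'|grep pos
python3 - <<'E'
from h import *
from plant import bot, cams, probe_bus, job
o=[]
for n,(x0,y0,x1,y1) in dict(top=(215,195,345,285),side=(265,160,395,310)).items():
    d=cams.snapshot(n);np.savez(n+"3.npz",**d);o.append(cv2.resize(d["img"][y0:y1,x0:x1,::-1],(400,277 if n=="top" else 461),interpolation=cv2.INTER_CUBIC))
o[0]=np.vstack([o[0],np.zeros((184,400,3),np.uint8)]);cv2.imwrite("pics/end.png",np.hstack(o))
E
```

```text
position: [461.7, -237.2, 188.9]
position: [403.7, -307.7, 188.6]
```

View pics/end.png

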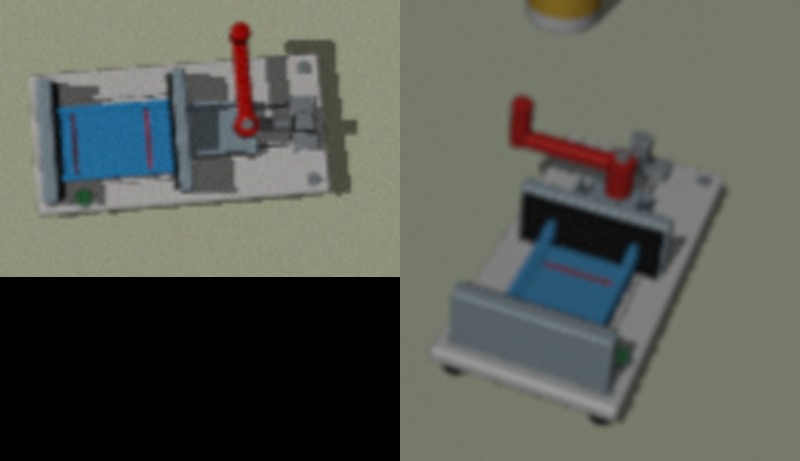

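The lever now points across to caster -y, with its hub at crop (246,125) and knob at (239,32), and the tray sits between both gaskets. I'll check the lever angle numerically before handing in.

Run:
```python
from h import *
t=dict(np.load("top3.npz"));s=dict(np.load("side3.npz"));Y=1.677
T_=lambda p:np.array([215+(p[0]+.5)/3.077-.5,195+(p[1]+.5)/3.077-.5]);S_=lambda p:np.array([265+(p[0]-400+.5)/3.077-.5,160+(p[1]+.5)/3.077-.5])
on=lambda d,px,z:least_squares(lambda X:proj(d,[X[0],X[1],z])[0]-px,[500,0]).x
for d,h,k in((t,T_((246,125)),T_((239,32))),(s,S_((622,157)),S_((522,103)))):
    a=on(d,k,100)-on(d,h,72);print(np.hypot(*a),np.arctan2(a[1],a[0])-Y+np.pi)
def cas(x):
    e=np.array(x)-[501.9,1.0];return np.round([np.cos(Y)*e[0]+np.sin(Y)*e[1],-np.sin(Y)*e[0]+np.cos(Y)*e[1]],1)
print("hub",cas(on(t,T_((246,125)),72)),"front edges",cas(on(t,T_((169,72)),73)),cas(on(t,T_((179,188)),73)))
```

```text
80.06769964097015 1.5835377858294934
78.5678745331749 1.642917725627481
hub [-57.4   0.5] front edges [  7.4 -52.1] [ 6.6 51.5]
```

The lever measures 1.58 rad at a radius of 80 mm, and the wall gasket is at x≈7–8 (home is 8).

```bash
python3 -c "
from plant import bot, cams, probe_bus, job
print(job.finish_job())"
```

```text
the job is handed in; nothing more can be done
None
```

The tray is laid on the deck and held between both gaskets, the cam lever is locked at about 1.58 rad, and I handed the job in at about 22 s of the 54 s; the hand-in call gave no pass/fail verdict.

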